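# Clamp the cigar mould with the inner knob, then lock the outer ring

## Task

A closed wooden cigar mould stands loosely in a cam clamp. Turn only the small upper knob clockwise until the cam squeezes the mould against the sprung jaw with about 13 newtons (snug, never more than 25), leaving the wide ring below it where it is; then turn the wide ring clockwise right up to its stop, without moving the small knob. Let go and disturb nothing else on the bench.

Things in the scene. Friction and masses are not known exactly. Their poses are not given: they have to be found in the camera images.
- spindle (a joint): angle of the small upper knob (rad), growing clockwise seen from above, 0 to 2.8; starts at 0.9 to 1.15 and needs under 1.5 rad of turn. Free, friction resists with about 0.12 N m; once the mould meets the sprung jaw the resistance grows steadily and is about 0.36 N m (0.3 to 0.42) above its free-turning value at a squeeze of 13 N. Stays where it is left
- knob_grip (a point): grip point of the small upper knob, on its vertical axis: an upright plain metal fluted knob 28 mm across and 33 mm high. The point is 11 mm below its flat top, 22 mm above its underside and 23 mm above the top of the ring; turns with the knob
- ring (a joint): angle of the wide lower lock ring (rad), growing clockwise seen from above; it starts between -1.5 and -0.8 and its stop is at 0, where the dark line on its top face points to the fixed bright pointer on the clamp's column. Friction about 0.15 N m; it stays where it is left. At the stop the resistance rises sharply
- ring_grip (a point): grip point of the wide lock ring, on the same vertical axis: a plain metal fluted ring 56 mm across and 33 mm high, right under the small knob. The point is 12 mm below the ring's top, 21 mm above its underside, 46 mm below the small knob's top. A fixed arm lies 1 mm below the ring and the mould's top 9 mm below it: fingertips must not go below the ring's underside (51 mm above the table)
- ring_mark (a point): end of the dark line on the ring's top face, 26 mm from the axis; turns with the ring
- cam: steel eccentric disc on the small knob's shaft, 52 mm across, 14 to 36 mm above the table; origin on the knob axis at table height. Turning the knob clockwise pushes its rim towards the clamp's +y, against the side of the mould: its reach from the axis is 26 - 11 cos(knob angle) mm
- mould: closed wooden cigar mould standing on edge on the clamp's 8 mm base plate: 180 mm (x) by 60 mm (y) by 34 mm high, about 0.35 kg; origin at the centre of its underside. It stands loose between the cam (on its -y side) and a rubber-faced sprung jaw (on its +y side) with a few mm of play. How much play varies by about 7 mm and is not measured: it must be felt
- clamp: steel base plate 225 by 205 mm with column, arm and end stop, fixed to the table; origin on the knob axis at table height, z up, +y from the axis to the mould and the sprung jaw. The jaw (120 mm long, its top 37 mm above the table) gives 1 mm per 8 N and bottoms after 5.5 mm; the end stop is at the mould's +x end
- tin: small loose metal tin, 32 mm across and 24 mm high, standing on the base plate; leave it; origin under its centre
- tumbler: drinking glass 66 mm across, 75 mm high, bystander; origin under its centre
- gauge: dark wooden block 100 x 35 x 18 mm, bystander; origin under its centre
- cutter: upright hand blade with wooden grip, 130 mm long, 64 mm high, bystander; origin under its centre
- spreader: spatula lying on the bench, bystander; origin near its middle
Things that resemble listed ones, but are neither listed nor needed, are in the scene too. What is shaped like the mould but blue or red is not meant.

How it is judged:
By the outcome, as a careful person would: the job done as asked, in the order asked, and still so for the second after the job is handed in, with the robot touching nothing.
It also fails if it takes over 69 s, if anything falls off the work surface, if the arm or the gripper's body presses on something with over 40 N, if the wrist force passes 120 N, or if a joint passes its speed limit or range.

## Robot

A 6-joint arm with a two-finger parallel gripper is mounted at the origin on the work surface. World frame = base frame: x ahead of the robot, y to its left, z up, the work surface at z = 0. Lengths are in m, angles in rad, forces in N, time in s.
With the tool pointing down it reaches from about 0.4 to 0.825 m from the base axis. Payload 7 kg.
Tool frame: the origin (TCP) lies at the very end of the fingers, on their centre line; the grasp point (between the pads) lies 19 mm behind it; z points along the fingers, y is the line along which they close (so a half turn about z gives the same grasp; the last joint's range is limited). The gripper opens to 88 mm and grips with 3 to 60 N. Pads are 19 mm wide; open, the fingers measure 130 mm over their backs; the gripper's body (78 mm by 193 mm) begins 47 mm behind the grasp point.
Start: joints at [1.464, 0.359, 0.012, 0, -1.224, -0.288], TCP at [0.26, 0.623, 0.227] pointing down, gripper open.
Joint ranges: [-3.07, 3.07], [-1.43, 2.12], [-1.02, 1.25], [-3.03, 1.67], [-3.05, -0], [-3.03, 3.03]. Speed limits (rad/s): [2.39, 2.39, 3.01, 3.14, 3.14, 3.14].

## Interface

Orientations are given as [roll, pitch, yaw] about the fixed x, y, z axes, in that order (R = Rz(yaw) Ry(pitch) Rx(roll)).
In Python, from station import arm gives the robot as it stands. The module is installed in compiled form; this text tells all that it offers.
- The arm moves only by the shell command python3 -m crank 'ROWS' [FORCE]. ROWS is JSON, a list of rows, each an object of numbers: "dx", "dy", "dz": the shift along the world's x, y, z in m; "twist": the turn about the world's z in degrees; "grip": the opening, from -1 (shut) to 1 (fully open). A call has exactly 5 rows; each row is the pose to reach, as a shift and turn from the pose commanded when the call began; what a row does not reach only later rows make up. A row lasts 1/12 s, in which the tool goes at most 41.7 mm and 7.16 degrees, less where a joint would pass 70% of its speed; a pose out of reach is approached as far as the arm can. A call with a gripper value outside its range is refused whole. The fingers move at their own pace and stop on an object; FORCE is the grip in N (left out, the last holds). Time passes only in rows, so rows that repeat a pose let the fingers close, or fill a call up. It gives the time, the measured TCP pose, the force, the opening and the grip force at its end, in the units of the state.
- arm.get_state(): the state, without advancing time (a new reading comes with each control period).
- arm.grab_frame(name): name is "scene" or "side" or "wrist"; returns the picture (480x640x3 uint8, red, green, blue); there is no depth.
- arm.get_calibration(name): a dict with "fx", "fy", "cx", "cy" (pixels), "cam_to_world" (4x4, takes a point from camera to world coordinates); the wrist camera has in their place "tool_from_camera" (4x4, takes a point from camera to tool coordinates, whose origin is the TCP and whose axes are the flange's). Camera axes: x right, y down, z forward; pixel columns grow to the right and rows downward; lengths in m; the calibration is good to about 2 mm. A picture is of the moment at which its call begins: read the wrist's pose just before it. get_calibration takes no time and is no camera call.
- arm.job_done(): hands the job in; it is judged then, once.
The state is a dict: "t": time; "q": joint angles; "qd": joint speeds; "joint_efforts": joint torques, N m; "eef_pos": TCP position; "ee_rot": TCP orientation; "force": force on the tool from outside, world axes, zero at the start; "moment": the same for the moment, N m; "width": finger opening in m; "gripper_force": force on a finger pad.
Only numpy, scipy, OpenCV 4.12 (cv2) and the standard library are available. Lean on these libraries where they do the work, as an engineer would, in place of code of your own. Each camera call takes 0.05 s, during which the arm holds its last target. There are 200 camera calls.

## Working session

There is one attempt and no reset: what is moved stays moved. The work goes in short steps, Python scripts to look and compute and a shell command to move; the robot and the scene stay as the last step left them, time stands still between calls to the robot, and variables do not carry over. Pictures are saved under pics/ and viewed, at most 10 in all, crops included, and the job is handed in when it is done.

```bash
mkdir -p pics
python3 - <<'E'
from station import arm
import cv2,numpy as np
s=arm.get_state();print({k:np.round(v,3) for k,v in s.items()})
for n in("scene","side","wrist"):
    c=arm.get_calibration(n);print(n,{k:np.round(v,4).tolist() for k,v in c.items()})
    im=arm.grab_frame(n);cv2.imwrite(f"pics/{n}0.png",im[:,:,::-1])
E
```

```text
{'t': np.float64(0.0), 'q': array([ 1.464,  0.359,  0.011, -0.   , -1.224, -0.288]), 'qd': array([-0.002, -0.002,  0.001,  0.   ,  0.001, -0.   ]), 'joint_efforts': array([-1.0000e-03, -5.8273e+01,  2.9305e+01,  6.9970e+00,  7.0000e-03,
       -0.0000e+00]), 'eef_pos': array([0.259, 0.623, 0.226]), 'ee_rot': array([ 3.14 , -0.   , -0.395]), 'force': array([-1.077,  0.436, -0.02 ]), 'moment': array([-0.014, -0.007, -0.019]), 'gripper_force': np.float64(0.0), 'width': np.float64(0.088)}
scene {'fx': 624.3735, 'fy': 624.3735, 'cx': 309.782, 'cy': 233.513, 'cam_to_world': [[0.6623, 0.6292, -0.4067, 1.0828], [0.7492, -0.5505, 0.3684, -0.5715], [0.0079, -0.5487, -0.836, 1.2762], [0.0, 0.0, 0.0, 1.0]]}
side {'fx': 458.6851, 'fy': 458.6851, 'cx': 321.3942, 'cy': 241.9883, 'cam_to_world': [[0.994, -0.0853, 0.0691, 0.4429], [-0.1097, -0.7488, 0.6536, -0.6402], [-0.004, -0.6572, -0.7537, 0.7975], [0.0, 0.0, 0.0, 1.0]]}
wrist {'fx': 404.0419, 'fy': 404.0419, 'cx': 316.2246, 'cy': 237.3459, 'tool_from_camera': [[0.0, -0.97, -0.243, 0.0653], [1.0, 0.0001, -0.0004, 0.0004], [0.0004, -0.243, 0.97, -0.1578], [0.0, 0.0, 0.0, 1.0]]}
```

View pics/scene0.png

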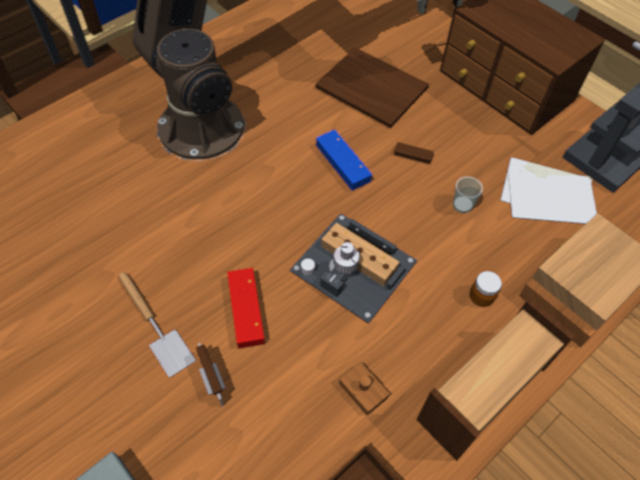

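View pics/side0.png

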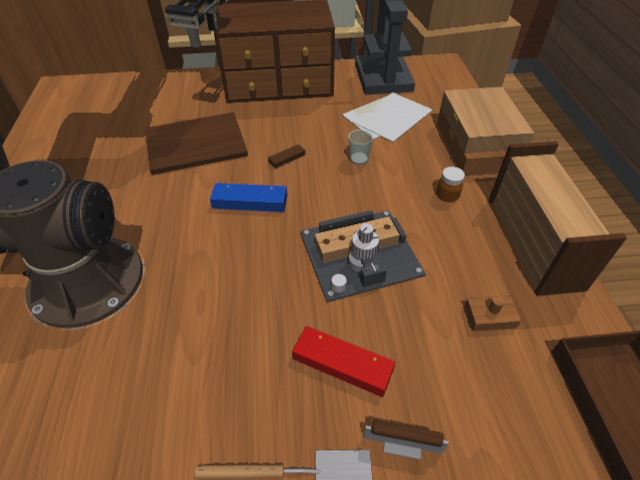

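The scene picture shows the clamp with its knob top near (347,247); in the side picture it is near (366,228). The tin (white) and column (dark block) are beside it. I'll enlarge both.

```bash
cat > h.py <<'E'
from station import arm
import cv2,numpy as np
from scipy.spatial.transform import Rotation as R
def ray(n,u,v,T=None):
    c=arm.get_calibration(n)
    T=np.array(c["cam_to_world"]) if T is None else T
    d=T[:3,:3]@np.array([(u-c["cx"])/c["fx"],(v-c["cy"])/c["fy"],1]); return T[:3,3],d
def onz(n,u,v,z,T=None):
    o,d=ray(n,u,v,T); return o+d*(z-o[2])/d[2]
def wristT():
    s=arm.get_state();T=np.eye(4);T[:3,:3]=R.from_euler("xyz",s["ee_rot"]).as_matrix();T[:3,3]=s["eef_pos"]
    return T@np.array(arm.get_calibration("wrist")["tool_from_camera"])
E
python3 - <<'E'
from h import *
a=cv2.imread("pics/scene0.png")[205:325,285:420];b=cv2.imread("pics/side0.png")[205:305,295:430]
f=lambda x:cv2.resize(x,None,fx=5,fy=5,interpolation=cv2.INTER_CUBIC)
A,B=f(a),f(b)
cv2.imwrite("pics/c1.png",cv2.resize(np.vstack([A,B])[:, :],None,fx=.54,fy=.54) if 0 else cv2.resize(A,(675,600)))
print(onz("scene",347,247,.118),onz("side",366,228,.118))
for n,p in(("scene",[(342,217),(411,261),(368,316),(296,268)]),("side",[(305,233),(387,214),(418,270),(334,293)])):
    print(n,[onz(n,*q,.008).round(3)[:2].tolist() for q in p])
E
```

```text
[ 0.59943428 -0.02323904  0.118     ] [ 0.59878956 -0.02387932  0.118     ]
scene [[0.482, 0.08], [0.682, 0.116], [0.717, -0.061], [0.517, -0.101]]
side [[0.481, 0.076], [0.682, 0.116], [0.714, -0.059], [0.526, -0.099]]
```

View pics/c1.png

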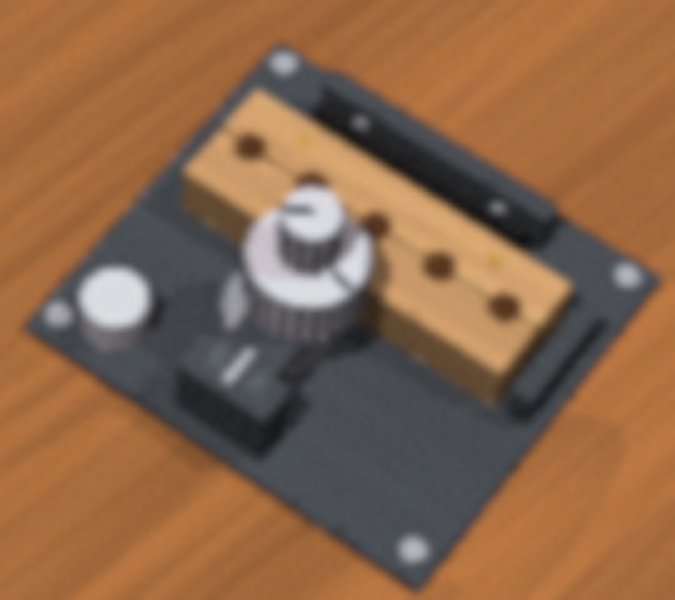

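The crop shows the knob's top centre and dark line, the ring with its dark line towards crop (345,278), the column with its bright pointer at crop (240,365), and the tin at crop (115,300). Both views agree on an axis of about (0.599, -0.0235). The clamp yaw is about 10°. I'll move above it with the height kept.

```bash
python3 -m crank '[{"dx":0.02,"dy":-0.036},{"dx":0.04,"dy":-0.072},{"dx":0.06,"dy":-0.108},{"dx":0.08,"dy":-0.144},{"dx":0.1,"dy":-0.18}]'
python3 -m crank '[{"dx":0.02,"dy":-0.036},{"dx":0.04,"dy":-0.072},{"dx":0.06,"dy":-0.108},{"dx":0.08,"dy":-0.144},{"dx":0.1,"dy":-0.18}]'
python3 -m crank '[{"dx":0.02,"dy":-0.036},{"dx":0.04,"dy":-0.072},{"dx":0.06,"dy":-0.108},{"dx":0.08,"dy":-0.144},{"dx":0.1,"dy":-0.18}]'
python3 -m crank '[{"dx":0.01,"dy":-0.03},{"dx":0.02,"dy":-0.06},{"dx":0.03,"dy":-0.09},{"dx":0.04,"dy":-0.107},{"dx":0.04,"dy":-0.107}]'
python3 - <<'E'
from h import *
T=wristT();im=arm.grab_frame("wrist");cv2.imwrite("pics/w1.png",im[:,:,::-1]);np.save("T1.npy",T)
s=arm.get_state();print(s["t"],s["eef_pos"],s["ee_rot"],s["q"].round(2))
b=cv2.imread("pics/side0.png")[205:305,310:430]
c=arm.get_calibration("wrist");p=np.linalg.inv(T)@[.599,-.0235,.118,1];print(p[:2]/p[2]*c["fx"]+[c["cx"],c["cy"]])
E
```

```text
0.2 [0.25954238 0.6227905  0.22598765] [ 3.14059916e+00 -9.69524970e-05 -3.94885384e-01] [ 1.46  0.36  0.01 -0.   -1.22 -0.29]
[ 1684.57931127 -1369.11176573]invalid input at $[0]: expected keys dx, dy, dz, twist, grip
invalid input at $[0]: expected keys dx, dy, dz, twist, grip
invalid input at $[0]: expected keys dx, dy, dz, twist, grip
invalid input at $[0]: expected keys dx, dy, dz, twist, grip
```

View pics/w1.png

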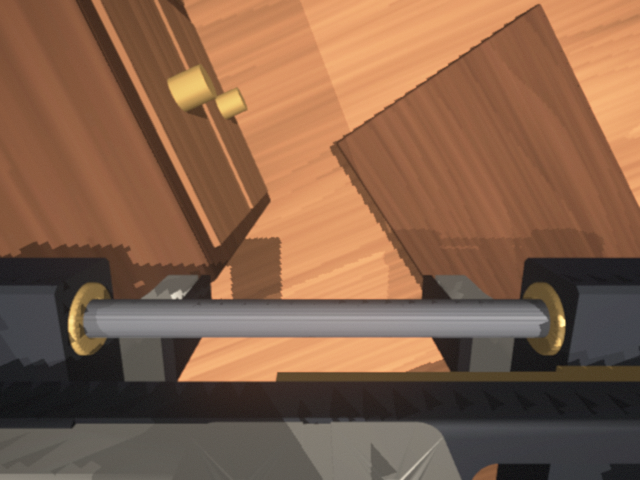

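The rows were refused because all five keys are needed, so the arm hasn't moved. The picture shows only the cabinet at left and the board at right. I'll resend the moves with every key.

```bash
python3 -m crank '[{"dx":0.02,"dy":-0.036,"dz":0,"twist":0,"grip":1},{"dx":0.04,"dy":-0.072,"dz":0,"twist":0,"grip":1},{"dx":0.06,"dy":-0.108,"dz":0,"twist":0,"grip":1},{"dx":0.08,"dy":-0.144,"dz":0,"twist":0,"grip":1},{"dx":0.1,"dy":-0.18,"dz":0,"twist":0,"grip":1}]'
python3 -m crank '[{"dx":0.02,"dy":-0.036,"dz":0,"twist":0,"grip":1},{"dx":0.04,"dy":-0.072,"dz":0,"twist":0,"grip":1},{"dx":0.06,"dy":-0.108,"dz":0,"twist":0,"grip":1},{"dx":0.08,"dy":-0.144,"dz":0,"twist":0,"grip":1},{"dx":0.1,"dy":-0.18,"dz":0,"twist":0,"grip":1}]'
python3 -m crank '[{"dx":0.02,"dy":-0.036,"dz":0,"twist":0,"grip":1},{"dx":0.04,"dy":-0.072,"dz":0,"twist":0,"grip":1},{"dx":0.06,"dy":-0.108,"dz":0,"twist":0,"grip":1},{"dx":0.08,"dy":-0.144,"dz":0,"twist":0,"grip":1},{"dx":0.1,"dy":-0.18,"dz":0,"twist":0,"grip":1}]'
python3 - <<'E'
from h import *
T=wristT();im=arm.grab_frame("wrist");cv2.imwrite("pics/w2.png",im[:,:,::-1]);np.save("T2.npy",T)
s=arm.get_state();print(s["t"],s["eef_pos"],s["ee_rot"],s["q"].round(2))
c=arm.get_calibration("wrist");p=np.linalg.inv(T)@[.599,-.0235,.118,1];print(p[:2]/p[2]*c["fx"]+[c["cx"],c["cy"]])
E
```

```text
t: 0.62
eef_pos: [0.36, 0.4412, 0.2264]
ee_rot: [3.141, 0.0, -0.394]
force: [0.8, -0.1, 0.0]
width: 0.0876
gripper_force: 0.0
t: 1.03
eef_pos: [0.4601, 0.2611, 0.2268]
ee_rot: [-3.141, -0.0, -0.394]
force: [1.2, 0.3, 0.3]
width: 0.0879
gripper_force: 0.0
t: 1.45
eef_pos: [0.5602, 0.0811, 0.2268]
ee_rot: [-3.141, -0.0, -0.395]
force: [1.9, 1.2, -1.0]
width: 0.0877
gripper_force: 0.0
1.5 [0.56249558 0.07592088 0.22635756] [ 3.13979311e+00 -7.02557715e-04 -3.97502551e-01] [ 0.48  0.18 -0.23  0.   -1.16  0.69]
[444.74894759 118.70925424]
```

View pics/w2.png

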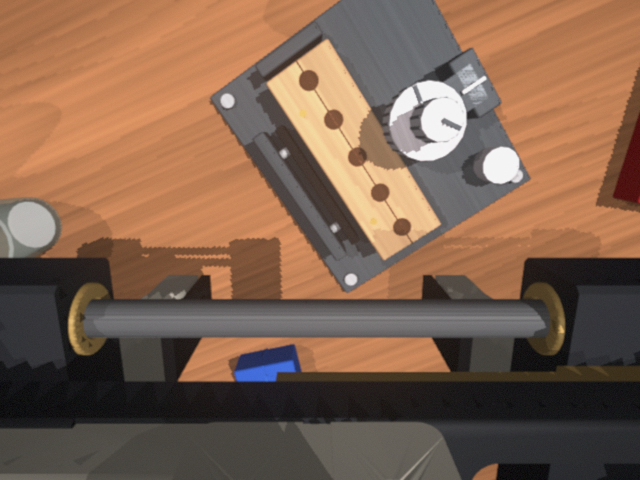

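The wrist picture shows the knob's top at about (443,119), the ring's top centred near (428,120), its mark's end near (416,88), and the pointer running from (463,95) to (487,78). The tin is at (501,165).

Run:
```python
from h import *
T=np.load("T2.npy")
f=lambda u,v,z:onz("wrist",u,v,z,T)
k=f(443,119,.118);r=f(428,120.5,.084);m=f(416,88,.084);p1=f(463,95,.084);p2=f(487,78,.084)
print(k,r,m,np.linalg.norm(m-r))
a=lambda v:np.degrees(np.arctan2(v[1],v[0]))
x=np.array([.599,-.0235,.084])
print("mark",a(m-r),a(m-x),"pointer",a(p1-x),a(p2-x),p1-x,p2-x)
print("pointer stereo: scene",onz("scene",333,278,.084),onz("scene",333,278,.06))
print("bolts",[f(u,v,.008)[:2].round(3) for u,v in((227,101),(350,280),(517,176))])
```

```text
[ 0.59925732 -0.0224221   0.118     ] [ 0.59971977 -0.02215133  0.084     ] [ 0.62376194 -0.02144861  0.084     ] 0.024052433959165134
mark 1.6742199561610582 4.735831019395274 pointer -74.20766802643521 -75.39111803149339 [ 7.62985893e-03 -2.69771299e-02  1.38777878e-17] [ 1.19469419e-02 -4.58358860e-02  1.38777878e-17]
pointer stereo: scene [ 0.62317826 -0.08497342  0.084     ] [ 0.61392558 -0.07517923  0.06      ]
bolts [array([0.679, 0.117]), array([0.481, 0.078]), array([ 0.516, -0.102])]
```

Axis ≈ (0.5993, -0.0228), ring mark at about +3°, pointer at about -79°, so the ring has about 82° to go, which fits its range. I'll move over the axis, then read the settled pose.

```bash
python3 -m crank '[{"dx":0.013,"dy":-0.035,"dz":0,"twist":0,"grip":1},{"dx":0.026,"dy":-0.07,"dz":0,"twist":0,"grip":1},{"dx":0.039,"dy":-0.106,"dz":0,"twist":0,"grip":1},{"dx":0.039,"dy":-0.106,"dz":-0.03,"twist":0,"grip":1},{"dx":0.039,"dy":-0.106,"dz":-0.05,"twist":0,"grip":1}]'
python3 -m crank '[{"dx":0,"dy":0,"dz":0,"twist":0,"grip":1},{"dx":0,"dy":0,"dz":0,"twist":0,"grip":1},{"dx":0,"dy":0,"dz":0,"twist":0,"grip":1},{"dx":0,"dy":0,"dz":0,"twist":0,"grip":1},{"dx":0,"dy":0,"dz":0,"twist":0,"grip":1}]'
python3 - <<'E'
from h import *
T=wristT();im=arm.grab_frame("wrist")
s=arm.get_state();print(s["t"],s["eef_pos"],s["ee_rot"],s["q"].round(2),s["moment"])
c=arm.get_calibration("wrist");p=np.linalg.inv(T)@[.5993,-.0228,.118,1];print(p[:2]/p[2]*c["fx"]+[c["cx"],c["cy"]])
E
```

```text
t: 1.92
eef_pos: [0.5989, -0.0251, 0.1753]
ee_rot: [-3.141, -0.0, -0.399]
force: [-0.8, 0.0, -1.4]
width: 0.0875
gripper_force: 0.0
t: 2.33
eef_pos: [0.5994, -0.0223, 0.1781]
ee_rot: [-3.14, -0.002, -0.394]
force: [0.5, -0.2, 0.4]
width: 0.0874
gripper_force: 0.0
2.3833 [ 0.59922723 -0.02232609  0.17793024] [-3.14035146e+00 -1.80765800e-03 -3.93875034e-01] [ 0.29  0.27 -0.23  0.   -1.07  0.89] [ 0.00208917  0.02620126 -0.02586439]
[316.75333656 255.83387629]
```

```bash
python3 -m crank '[{"dx":0,"dy":0,"dz":-0.035,"twist":0,"grip":1},{"dx":0,"dy":0,"dz":-0.07,"twist":0,"grip":1},{"dx":0,"dy":0,"dz":-0.089,"twist":0,"grip":1},{"dx":0,"dy":0,"dz":-0.089,"twist":0,"grip":1},{"dx":0,"dy":0,"dz":-0.089,"twist":0,"grip":1}]'
python3 -m crank '[{"dx":0,"dy":0,"dz":0,"twist":0,"grip":-1},{"dx":0,"dy":0,"dz":0,"twist":0,"grip":-1},{"dx":0,"dy":0,"dz":0,"twist":0,"grip":-1},{"dx":0,"dy":0,"dz":0,"twist":0,"grip":-1},{"dx":0,"dy":0,"dz":0,"twist":0,"grip":-1}]' 10
python3 -c "
from h import *
s=arm.get_state();print(s['eef_pos'],s['moment'])"
```

```text
t: 2.8
eef_pos: [0.5986, -0.0229, 0.0876]
ee_rot: [3.14, 0.001, -0.394]
force: [-0.9, -0.3, 0.6]
width: 0.0875
gripper_force: 0.0
t: 3.22
eef_pos: [0.599, -0.0229, 0.0885]
ee_rot: [-3.141, -0.001, -0.395]
force: [-0.1, 0.1, 0.8]
width: 0.0598
gripper_force: 0.0
[ 0.59904585 -0.02286041  0.08847186] [-0.01136435 -0.03112862 -0.00278143]
```

```bash
python3 -m crank '[{"dx":0,"dy":0,"dz":0,"twist":0,"grip":-1},{"dx":0,"dy":0,"dz":0,"twist":0,"grip":-1},{"dx":0,"dy":0,"dz":0,"twist":0,"grip":-1},{"dx":0,"dy":0,"dz":0,"twist":0,"grip":-1},{"dx":0,"dy":0,"dz":0,"twist":0,"grip":-1}]' 10
python3 -m crank '[{"dx":0,"dy":0,"dz":0,"twist":0,"grip":-1},{"dx":0,"dy":0,"dz":0,"twist":0,"grip":-1},{"dx":0,"dy":0,"dz":0,"twist":0,"grip":-1},{"dx":0,"dy":0,"dz":0,"twist":0,"grip":-1},{"dx":0,"dy":0,"dz":0,"twist":0,"grip":-1}]' 45
python3 -c "
from h import *
s=arm.get_state();print(s['eef_pos'],s['moment'])"
```

```text
t: 3.63
eef_pos: [0.5993, -0.0218, 0.0875]
ee_rot: [-3.139, -0.001, -0.395]
force: [-0.7, 8.8, -0.8]
width: 0.0277
gripper_force: 10.0
t: 4.05
eef_pos: [0.5992, -0.0218, 0.0876]
ee_rot: [-3.14, -0.001, -0.394]
force: [0.5, 6.0, -0.5]
width: 0.0275
gripper_force: 45.0
[ 0.59920632 -0.02179477  0.08756422] [ 1.84024038 -0.13485907  0.0528777 ]
```

The hold is slightly off centre, with 6 N sideways, so I'll shift 1 mm and begin to turn clockwise in small steps while reading the moment.

```bash
cat > m.py <<'E'
from h import *
s=arm.get_state();print("yaw",np.degrees(s['ee_rot'][2]).round(2),"M",s['moment'].round(3),"F",s['force'].round(1),"q6",s['q'][5].round(3),"eff6",s['joint_efforts'][5].round(3))
E
python3 -m crank '[{"dx":0,"dy":0.001,"dz":0,"twist":-1,"grip":-1},{"dx":0,"dy":0.001,"dz":0,"twist":-2,"grip":-1},{"dx":0,"dy":0.001,"dz":0,"twist":-3,"grip":-1},{"dx":0,"dy":0.001,"dz":0,"twist":-4,"grip":-1},{"dx":0,"dy":0.001,"dz":0,"twist":-5,"grip":-1}]' 50
python3 m.py
python3 -m crank '[{"dx":0,"dy":0,"dz":0,"twist":-1,"grip":-1},{"dx":0,"dy":0,"dz":0,"twist":-2,"grip":-1},{"dx":0,"dy":0,"dz":0,"twist":-3,"grip":-1},{"dx":0,"dy":0,"dz":0,"twist":-4,"grip":-1},{"dx":0,"dy":0,"dz":0,"twist":-5,"grip":-1}]' 50
python3 m.py
```

```text
t: 4.47
eef_pos: [0.5991, -0.0217, 0.0876]
ee_rot: [-3.141, -0.001, -0.484]
force: [3.7, 2.2, -2.7]
width: 0.0274
gripper_force: 50.0
yaw -27.72 M [ 0.726 -1.254  0.084] F [ 3.7  2.2 -2.7] q6 0.798 eff6 0.221
t: 4.88
eef_pos: [0.5991, -0.0217, 0.0876]
ee_rot: [-3.141, -0.001, -0.571]
force: [4.4, 2.4, -3.6]
width: 0.0271
gripper_force: 50.0
yaw -32.72 M [ 0.909 -1.677  0.076] F [ 4.4  2.4 -3.6] q6 0.71 eff6 0.222
```

```bash
python3 -m crank '[{"dx":0.0005,"dy":0.0003,"dz":0,"twist":-1,"grip":-1},{"dx":0.0005,"dy":0.0003,"dz":0,"twist":-2,"grip":-1},{"dx":0.0005,"dy":0.0003,"dz":0,"twist":-3,"grip":-1},{"dx":0.0005,"dy":0.0003,"dz":0,"twist":-4,"grip":-1},{"dx":0.0005,"dy":0.0003,"dz":0,"twist":-5,"grip":-1}]' 50
python3 m.py
python3 -m crank '[{"dx":0,"dy":0,"dz":0,"twist":-1,"grip":-1},{"dx":0,"dy":0,"dz":0,"twist":-2,"grip":-1},{"dx":0,"dy":0,"dz":0,"twist":-3,"grip":-1},{"dx":0,"dy":0,"dz":0,"twist":-4,"grip":-1},{"dx":0,"dy":0,"dz":0,"twist":-5,"grip":-1}]' 50
python3 m.py
```

```text
t: 5.3
eef_pos: [0.5991, -0.0217, 0.0876]
ee_rot: [3.142, -0.0, -0.658]
force: [2.9, 2.0, -2.9]
width: 0.0271
gripper_force: 50.0
yaw -37.72 M [ 0.427 -1.147  0.072] F [ 2.9  2.  -2.9] q6 0.623 eff6 0.222
t: 5.72
eef_pos: [0.5991, -0.0217, 0.0876]
ee_rot: [3.141, 0.0, -0.746]
force: [3.4, 1.1, -3.2]
width: 0.0267
gripper_force: 50.0
yaw -42.72 M [ 0.257 -1.108  0.18 ] F [ 3.4  1.1 -3.2] q6 0.536 eff6 0.176
```

```bash
python3 -m crank '[{"dx":0,"dy":0,"dz":0,"twist":-0.5,"grip":-1},{"dx":0,"dy":0,"dz":0,"twist":-1,"grip":-1},{"dx":0,"dy":0,"dz":0,"twist":-1.5,"grip":-1},{"dx":0,"dy":0,"dz":0,"twist":-2,"grip":-1},{"dx":0,"dy":0,"dz":0,"twist":-2.5,"grip":-1}]' 50
python3 m.py
python3 -m crank '[{"dx":0,"dy":0,"dz":0,"twist":-0.5,"grip":-1},{"dx":0,"dy":0,"dz":0,"twist":-1,"grip":-1},{"dx":0,"dy":0,"dz":0,"twist":-1.5,"grip":-1},{"dx":0,"dy":0,"dz":0,"twist":-2,"grip":-1},{"dx":0,"dy":0,"dz":0,"twist":-2.5,"grip":-1}]' 50
python3 m.py
```

```text
t: 6.13
eef_pos: [0.5991, -0.0217, 0.0875]
ee_rot: [3.141, 0.0, -0.788]
force: [2.6, -0.3, -2.7]
width: 0.0273
gripper_force: 50.0
yaw -45.17 M [ 0.012 -1.045  0.203] F [ 2.6 -0.3 -2.7] q6 0.493 eff6 0.005
t: 6.55
eef_pos: [0.599, -0.0217, 0.0875]
ee_rot: [3.141, 0.0, -0.832]
force: [2.3, 0.3, -2.7]
width: 0.0272
gripper_force: 50.0
yaw -47.67 M [-0.173 -1.048  0.173] F [ 2.3  0.3 -2.7] q6 0.449 eff6 0.004
```

```bash
cat > n.py <<'E'
from h import *
L=[]
for i in range(4):
    s=arm.get_state();L.append([s['moment'][2],*s['force'][:2],np.degrees(s['ee_rot'][2]),s['joint_efforts'][5]]);arm.grab_frame("wrist")
print(np.round(L,3).tolist())
E
python3 n.py
python3 -m crank '[{"dx":0,"dy":0,"dz":0,"twist":-0.5,"grip":-1},{"dx":0,"dy":0,"dz":0,"twist":-1,"grip":-1},{"dx":0,"dy":0,"dz":0,"twist":-1.5,"grip":-1},{"dx":0,"dy":0,"dz":0,"twist":-2,"grip":-1},{"dx":0,"dy":0,"dz":0,"twist":-2.5,"grip":-1}]' 50
python3 n.py
```

```text
[[0.173, 2.331, 0.255, -47.67, 0.004], [0.04, 2.362, -0.291, -47.709, 0.015], [0.012, 2.36, 0.099, -47.657, -0.214], [0.059, 2.913, -0.249, -47.631, -0.122]]
t: 7.17
eef_pos: [0.599, -0.0217, 0.0875]
ee_rot: [3.141, 0.0, -0.876]
force: [2.0, -0.6, -2.0]
width: 0.027
gripper_force: 50.0
[[0.137, 2.029, -0.621, -50.176, 0.003], [0.094, 2.386, 0.015, -50.206, 0.016], [0.111, 2.3, -0.231, -50.157, -0.212], [0.058, 2.532, -0.381, -50.135, -0.12]]
```

```bash
python3 -m crank '[{"dx":0,"dy":0,"dz":0,"twist":-1,"grip":-1},{"dx":0,"dy":0,"dz":0,"twist":-2,"grip":-1},{"dx":0,"dy":0,"dz":0,"twist":-3,"grip":-1},{"dx":0,"dy":0,"dz":0,"twist":-4,"grip":-1},{"dx":0,"dy":0,"dz":0,"twist":-5,"grip":-1}]' 50 | grep ee_rot
python3 m.py
python3 -m crank '[{"dx":0,"dy":0,"dz":0,"twist":-1,"grip":-1},{"dx":0,"dy":0,"dz":0,"twist":-2,"grip":-1},{"dx":0,"dy":0,"dz":0,"twist":-3,"grip":-1},{"dx":0,"dy":0,"dz":0,"twist":-4,"grip":-1},{"dx":0,"dy":0,"dz":0,"twist":-5,"grip":-1}]' 50 | grep ee_rot
python3 m.py
```

```text
ee_rot: [3.141, 0.0, -0.964]
yaw -55.23 M [-0.494 -0.811  0.186] F [ 2.4 -1.9 -2.1] q6 0.317 eff6 0.171
ee_rot: [3.141, 0.0, -1.051]
yaw -60.22 M [-0.529 -0.714  0.146] F [ 1.7 -1.7 -1. ] q6 0.23 eff6 0.171
```

```bash
python3 -m crank '[{"dx":0,"dy":0,"dz":0,"twist":-1,"grip":-1},{"dx":0,"dy":0,"dz":0,"twist":-2,"grip":-1},{"dx":0,"dy":0,"dz":0,"twist":-3,"grip":-1},{"dx":0,"dy":0,"dz":0,"twist":-4,"grip":-1},{"dx":0,"dy":0,"dz":0,"twist":-5,"grip":-1}]' 50 | grep ee_rot
python3 m.py
python3 -m crank '[{"dx":0,"dy":0,"dz":0,"twist":-0.8,"grip":-1},{"dx":0,"dy":0,"dz":0,"twist":-1.6,"grip":-1},{"dx":0,"dy":0,"dz":0,"twist":-2.4,"grip":-1},{"dx":0,"dy":0,"dz":0,"twist":-3.2,"grip":-1},{"dx":0,"dy":0,"dz":0,"twist":-4,"grip":-1}]' 50 | grep ee_rot
python3 m.py
```

```text
ee_rot: [3.141, 0.0, -1.138]
yaw -65.22 M [-0.563 -0.576  0.138] F [ 1.5 -1.  -1.5] q6 0.143 eff6 0.171
ee_rot: [3.141, -0.0, -1.208]
yaw -69.2 M [-0.662 -0.451  0.216] F [ 1.2 -2.1 -2.5] q6 0.074 eff6 0.102
```

```bash
python3 -m crank '[{"dx":0,"dy":0,"dz":0,"twist":-0.8,"grip":-1},{"dx":0,"dy":0,"dz":0,"twist":-1.6,"grip":-1},{"dx":0,"dy":0,"dz":0,"twist":-2.4,"grip":-1},{"dx":0,"dy":0,"dz":0,"twist":-3.2,"grip":-1},{"dx":0,"dy":0,"dz":0,"twist":-4,"grip":-1}]' 55 | grep ee_rot
python3 m.py
python3 -m crank '[{"dx":0,"dy":0,"dz":0,"twist":-0.6,"grip":-1},{"dx":0,"dy":0,"dz":0,"twist":-1.2,"grip":-1},{"dx":0,"dy":0,"dz":0,"twist":-1.8,"grip":-1},{"dx":0,"dy":0,"dz":0,"twist":-2.4,"grip":-1},{"dx":0,"dy":0,"dz":0,"twist":-3,"grip":-1}]' 55 | grep ee_rot
python3 m.py
```

```text
ee_rot: [3.141, -0.0, -1.278]
yaw -73.2 M [-0.745 -0.325  0.187] F [ 0.2 -2.3 -2.3] q6 0.004 eff6 0.101
ee_rot: [3.141, 0.0, -1.33]
yaw -76.18 M [-0.757 -0.164  0.248] F [-0.7 -2.6 -1.1] q6 -0.048 eff6 0.033
```

```bash
python3 -m crank '[{"dx":0,"dy":0,"dz":0,"twist":-0.6,"grip":-1},{"dx":0,"dy":0,"dz":0,"twist":-1.2,"grip":-1},{"dx":0,"dy":0,"dz":0,"twist":-1.8,"grip":-1},{"dx":0,"dy":0,"dz":0,"twist":-2.4,"grip":-1},{"dx":0,"dy":0,"dz":0,"twist":-3,"grip":-1}]' 55 | grep ee_rot
python3 m.py
python3 -m crank '[{"dx":0,"dy":0,"dz":0,"twist":-0.5,"grip":-1},{"dx":0,"dy":0,"dz":0,"twist":-1,"grip":-1},{"dx":0,"dy":0,"dz":0,"twist":-1.5,"grip":-1},{"dx":0,"dy":0,"dz":0,"twist":-2,"grip":-1},{"dx":0,"dy":0,"dz":0,"twist":-2.5,"grip":-1}]' 55 | grep ee_rot
python3 m.py
```

```text
ee_rot: [3.141, -0.0, -1.382]
yaw -79.18 M [-0.832 -0.057  0.203] F [ 0.4 -1.4 -0.2] q6 -0.101 eff6 -0.01
ee_rot: [3.141, -0.0, -1.425]
yaw -81.67 M [-0.992  0.143  0.29 ] F [-0.1 -3.  -0.7] q6 -0.144 eff6 -0.123
```

```bash
python3 -m crank '[{"dx":0,"dy":0,"dz":0,"twist":-0.5,"grip":-1},{"dx":0,"dy":0,"dz":0,"twist":-1,"grip":-1},{"dx":0,"dy":0,"dz":0,"twist":-1.5,"grip":-1},{"dx":0,"dy":0,"dz":0,"twist":-2,"grip":-1},{"dx":0,"dy":0,"dz":0,"twist":-2.5,"grip":-1}]' 55 | grep ee_rot
python3 m.py
python3 -m crank '[{"dx":0,"dy":0,"dz":0,"twist":-0.5,"grip":-1},{"dx":0,"dy":0,"dz":0,"twist":-1,"grip":-1},{"dx":0,"dy":0,"dz":0,"twist":-1.5,"grip":-1},{"dx":0,"dy":0,"dz":0,"twist":-2,"grip":-1},{"dx":0,"dy":0,"dz":0,"twist":-2.5,"grip":-1}]' 55 | grep ee_rot
python3 m.py
```

```text
ee_rot: [3.141, -0.0, -1.469]
yaw -84.17 M [-1.06   0.249  0.416] F [-1.1 -3.2 -0.7] q6 -0.188 eff6 -0.21
ee_rot: [3.141, -0.0, -1.513]
yaw -86.67 M [-1.171  0.367  0.498] F [-1.5 -3.2 -0.3] q6 -0.231 eff6 -0.294
```

Contact began near yaw -78°. The resistance is now about 0.30–0.33 N m above free turning, so about 1.4° more is needed. The cam geometry (1.6 mm of jaw travel) agrees.

```bash
python3 -m crank '[{"dx":0,"dy":0,"dz":0,"twist":0,"grip":-1},{"dx":0,"dy":0,"dz":0,"twist":0,"grip":-1},{"dx":0,"dy":0,"dz":0,"twist":-0.4,"grip":-1},{"dx":0,"dy":0,"dz":0,"twist":-0.9,"grip":-1},{"dx":0,"dy":0,"dz":0,"twist":-1.4,"grip":-1}]' 55 | grep ee_rot
python3 m.py; python3 n.py
```

```text
ee_rot: [3.141, -0.0, -1.537]
yaw -88.07 M [-1.379  0.505  0.557] F [-1.2 -3.5  0.2] q6 -0.256 eff6 -0.328
[[0.557, -1.191, -3.497, -88.067, -0.328], [0.42, -0.89, -3.448, -88.105, -0.325], [0.436, -1.06, -3.979, -88.054, -0.556], [0.388, -1.728, -4.627, -88.034, -0.466]]
```

The squeeze is at target (rise about 0.33–0.39 N m). I'll release the knob, then turn the open hand back 48° so the ring turn keeps clear of the column.

```bash
python3 -m crank '[{"dx":0,"dy":0,"dz":0,"twist":0,"grip":1},{"dx":0,"dy":0,"dz":0,"twist":0,"grip":1},{"dx":0,"dy":0,"dz":0,"twist":0,"grip":1},{"dx":0,"dy":0,"dz":0,"twist":0,"grip":1},{"dx":0,"dy":0,"dz":0,"twist":0,"grip":1}]'
python3 -m crank '[{"dx":0,"dy":0,"dz":0,"twist":0,"grip":1},{"dx":0,"dy":0,"dz":0,"twist":6,"grip":1},{"dx":0,"dy":0,"dz":0,"twist":12,"grip":1},{"dx":0,"dy":0,"dz":0,"twist":18,"grip":1},{"dx":0,"dy":0,"dz":0,"twist":24,"grip":1}]'
python3 -m crank '[{"dx":0,"dy":0,"dz":0,"twist":6,"grip":1},{"dx":0,"dy":0,"dz":0,"twist":12,"grip":1},{"dx":0,"dy":0,"dz":0,"twist":18,"grip":1},{"dx":0,"dy":0,"dz":0,"twist":24,"grip":1},{"dx":0,"dy":0,"dz":0,"twist":24,"grip":1}]'
python3 n.py
```

```text
t: 12.57
eef_pos: [0.5995, -0.0213, 0.0877]
ee_rot: [-3.141, 0.0, -1.536]
force: [0.2, -0.4, 0.2]
width: 0.055
gripper_force: 0.0
t: 12.98
eef_pos: [0.5992, -0.0216, 0.0876]
ee_rot: [-3.141, 0.0, -1.112]
force: [0.5, -0.5, 0.1]
width: 0.0859
gripper_force: 0.0
t: 13.4
eef_pos: [0.5992, -0.0216, 0.0876]
ee_rot: [-3.141, -0.0, -0.694]
force: [-0.2, 0.2, 0.2]
width: 0.0876
gripper_force: 0.0
[[0.066, -0.168, 0.185, -39.751, 1.918], [-0.019, 0.377, 0.303, -40.117, 1.182], [-0.039, -0.119, 0.249, -40.225, 0.429], [-0.031, 0.24, 0.607, -40.226, 0.109]]
```

```bash
python3 -m crank '[{"dx":0,"dy":0,"dz":-0.01,"twist":0,"grip":1},{"dx":0,"dy":0,"dz":-0.02,"twist":0,"grip":1},{"dx":0,"dy":0,"dz":-0.028,"twist":0,"grip":1},{"dx":0,"dy":0,"dz":-0.033,"twist":0,"grip":1},{"dx":0,"dy":0,"dz":-0.033,"twist":0,"grip":1}]'
python3 -m crank '[{"dx":0,"dy":0,"dz":0,"twist":0,"grip":1},{"dx":0,"dy":0,"dz":0,"twist":0,"grip":-1},{"dx":0,"dy":0,"dz":0,"twist":0,"grip":-1},{"dx":0,"dy":0,"dz":0,"twist":0,"grip":-1},{"dx":0,"dy":0,"dz":0,"twist":0,"grip":-1}]' 10
python3 -m crank '[{"dx":0,"dy":0,"dz":0,"twist":0,"grip":-1},{"dx":0,"dy":0,"dz":0,"twist":0,"grip":-1},{"dx":0,"dy":0,"dz":0,"twist":0,"grip":-1},{"dx":0,"dy":0,"dz":0,"twist":0,"grip":-1},{"dx":0,"dy":0,"dz":0,"twist":0,"grip":-1}]' 40
python3 m.py
```

```text
t: 14.02
eef_pos: [0.5979, -0.0219, 0.0525]
ee_rot: [3.139, 0.002, -0.699]
force: [1.2, 0.4, -0.0]
width: 0.0871
gripper_force: 0.0
t: 14.43
eef_pos: [0.5994, -0.0216, 0.055]
ee_rot: [-3.141, -0.0, -0.699]
force: [0.6, 0.2, 0.0]
width: 0.0662
gripper_force: 0.0
t: 14.85
eef_pos: [0.5992, -0.0217, 0.0548]
ee_rot: [-3.141, -0.0, -0.698]
force: [-0.9, 0.4, 1.1]
width: 0.0558
gripper_force: 40.0
yaw -40.02 M [-0.018  0.279 -0.012] F [-0.9  0.4  1.1] q6 0.583 eff6 0.013
```

```bash
for i in 1; do :; done
python3 -m crank '[{"dx":0,"dy":0,"dz":0,"twist":-3,"grip":-1},{"dx":0,"dy":0,"dz":0,"twist":-6,"grip":-1},{"dx":0,"dy":0,"dz":0,"twist":-9,"grip":-1},{"dx":0,"dy":0,"dz":0,"twist":-12,"grip":-1},{"dx":0,"dy":0,"dz":0,"twist":-15,"grip":-1}]' 40 | grep force
python3 m.py
python3 -m crank '[{"dx":0,"dy":0,"dz":0,"twist":-3,"grip":-1},{"dx":0,"dy":0,"dz":0,"twist":-6,"grip":-1},{"dx":0,"dy":0,"dz":0,"twist":-9,"grip":-1},{"dx":0,"dy":0,"dz":0,"twist":-12,"grip":-1},{"dx":0,"dy":0,"dz":0,"twist":-15,"grip":-1}]' 40 | grep force
python3 m.py
python3 -m crank '[{"dx":0,"dy":0,"dz":0,"twist":-3,"grip":-1},{"dx":0,"dy":0,"dz":0,"twist":-6,"grip":-1},{"dx":0,"dy":0,"dz":0,"twist":-9,"grip":-1},{"dx":0,"dy":0,"dz":0,"twist":-12,"grip":-1},{"dx":0,"dy":0,"dz":0,"twist":-15,"grip":-1}]' 40 | grep force
python3 m.py
python3 -m crank '[{"dx":0,"dy":0,"dz":0,"twist":-3,"grip":-1},{"dx":0,"dy":0,"dz":0,"twist":-6,"grip":-1},{"dx":0,"dy":0,"dz":0,"twist":-9,"grip":-1},{"dx":0,"dy":0,"dz":0,"twist":-12,"grip":-1},{"dx":0,"dy":0,"dz":0,"twist":-15,"grip":-1}]' 40 | grep force
python3 m.py
```

```text
force: [-2.0, -0.4, 1.7]
gripper_force: 40.0
yaw -55.14 M [-0.008  0.374  0.148] F [-2.  -0.4  1.7] q6 0.319 eff6 0.876
force: [-0.8, -0.3, 4.0]
gripper_force: 40.0
yaw -70.15 M [-0.076  0.373  0.177] F [-0.8 -0.3  4. ] q6 0.057 eff6 0.875
force: [-2.6, -0.3, 3.4]
gripper_force: 40.0
yaw -85.15 M [-0.058  0.412  0.17 ] F [-2.6 -0.3  3.4] q6 -0.205 eff6 0.875
force: [-2.4, 0.2, 3.2]
gripper_force: 40.0
yaw -100.15 M [-0.029  0.445  0.213] F [-2.4  0.2  3.2] q6 -0.467 eff6 0.875
```

```bash
python3 -m crank '[{"dx":0,"dy":0,"dz":0,"twist":-2,"grip":-1},{"dx":0,"dy":0,"dz":0,"twist":-4,"grip":-1},{"dx":0,"dy":0,"dz":0,"twist":-6,"grip":-1},{"dx":0,"dy":0,"dz":0,"twist":-8,"grip":-1},{"dx":0,"dy":0,"dz":0,"twist":-10,"grip":-1}]' 40 | grep force
python3 m.py
python3 -m crank '[{"dx":0,"dy":0,"dz":0,"twist":-1,"grip":-1},{"dx":0,"dy":0,"dz":0,"twist":-2,"grip":-1},{"dx":0,"dy":0,"dz":0,"twist":-3,"grip":-1},{"dx":0,"dy":0,"dz":0,"twist":-4,"grip":-1},{"dx":0,"dy":0,"dz":0,"twist":-5,"grip":-1}]' 40 | grep force
python3 m.py
```

```text
force: [-2.3, -0.5, 3.9]
gripper_force: 40.0
yaw -110.09 M [-0.019  0.458  0.148] F [-2.3 -0.5  3.9] q6 -0.64 eff6 0.533
force: [-2.4, 0.8, 5.3]
gripper_force: 40.0
yaw -115.07 M [0.006 0.891 0.166] F [-2.4  0.8  5.3] q6 -0.727 eff6 0.193
```

```bash
python3 -m crank '[{"dx":0,"dy":0,"dz":0,"twist":-0.6,"grip":-1},{"dx":0,"dy":0,"dz":0,"twist":-1.2,"grip":-1},{"dx":0,"dy":0,"dz":0,"twist":-1.8,"grip":-1},{"dx":0,"dy":0,"dz":0,"twist":-2.4,"grip":-1},{"dx":0,"dy":0,"dz":0,"twist":-3,"grip":-1}]' 40 | grep force
python3 m.py
python3 -m crank '[{"dx":0,"dy":0,"dz":0,"twist":-0.5,"grip":-1},{"dx":0,"dy":0,"dz":0,"twist":-1,"grip":-1},{"dx":0,"dy":0,"dz":0,"twist":-1.5,"grip":-1},{"dx":0,"dy":0,"dz":0,"twist":-2,"grip":-1},{"dx":0,"dy":0,"dz":0,"twist":-2.5,"grip":-1}]' 40 | grep force
python3 m.py
```

```text
force: [-2.2, 0.3, 5.7]
gripper_force: 40.0
yaw -118.05 M [0.099 0.904 0.186] F [-2.2  0.3  5.7] q6 -0.779 eff6 0.055
force: [-2.8, -0.0, 5.7]
gripper_force: 40.0
yaw -120.55 M [0.072 0.882 0.148] F [-2.8 -0.   5.7] q6 -0.823 eff6 0.02
```

```bash
python3 -m crank '[{"dx":0,"dy":0,"dz":0,"twist":-0.4,"grip":-1},{"dx":0,"dy":0,"dz":0,"twist":-0.8,"grip":-1},{"dx":0,"dy":0,"dz":0,"twist":-1.2,"grip":-1},{"dx":0,"dy":0,"dz":0,"twist":-1.6,"grip":-1},{"dx":0,"dy":0,"dz":0,"twist":-2,"grip":-1}]' 40 | grep force
python3 m.py
python3 -m crank '[{"dx":0,"dy":0,"dz":0,"twist":-0.4,"grip":-1},{"dx":0,"dy":0,"dz":0,"twist":-0.8,"grip":-1},{"dx":0,"dy":0,"dz":0,"twist":-1.2,"grip":-1},{"dx":0,"dy":0,"dz":0,"twist":-1.6,"grip":-1},{"dx":0,"dy":0,"dz":0,"twist":-2,"grip":-1}]' 40 | grep force
python3 m.py
```

```text
force: [-4.4, -2.8, 4.9]
gripper_force: 40.0
yaw -122.38 M [-1.122  1.527  1.516] F [-4.4 -2.8  4.9] q6 -0.856 eff6 -1.641
force: [-4.1, -0.8, 5.3]
gripper_force: 40.0
yaw -124.39 M [0.259 1.177 1.742] F [-4.1 -0.8  5.3] q6 -0.891 eff6 -1.469
```

The stop was met sharply near yaw -121.5° (1.5 N m, after 82° of turn). I'll release, rise and look.

```bash
python3 -m crank '[{"dx":0,"dy":0,"dz":0,"twist":0,"grip":1},{"dx":0,"dy":0,"dz":0,"twist":0,"grip":1},{"dx":0,"dy":0,"dz":0,"twist":0,"grip":1},{"dx":0,"dy":0,"dz":0,"twist":0,"grip":1},{"dx":0,"dy":0,"dz":0,"twist":0,"grip":1}]'
python3 -m crank '[{"dx":0,"dy":0,"dz":0,"twist":0,"grip":1},{"dx":0,"dy":0,"dz":0.02,"twist":0,"grip":1},{"dx":0,"dy":0,"dz":0.05,"twist":0,"grip":1},{"dx":0,"dy":0,"dz":0.08,"twist":0,"grip":1},{"dx":0,"dy":0,"dz":0.11,"twist":0,"grip":1}]'
python3 -m crank '[{"dx":-0.02,"dy":0.03,"dz":0.03,"twist":0,"grip":1},{"dx":-0.04,"dy":0.06,"dz":0.06,"twist":0,"grip":1},{"dx":-0.06,"dy":0.08,"dz":0.06,"twist":0,"grip":1},{"dx":-0.06,"dy":0.08,"dz":0.06,"twist":0,"grip":1},{"dx":-0.06,"dy":0.08,"dz":0.06,"twist":0,"grip":1}]'
python3 - <<'E'
from h import *
T=wristT();im=arm.grab_frame("wrist");np.save("T3.npy",T)
A=im[:,:,::-1];cv2.imwrite("pics/w3.png",A)
S=arm.grab_frame("scene")[:,:,::-1];cv2.imwrite("pics/scene3.png",S)
print(arm.get_state()["t"])
c=arm.get_calibration("wrist");p=np.linalg.inv(T)@[.5993,-.022,.084,1];print(p[:2]/p[2]*c["fx"]+[c["cx"],c["cy"]])
E
```

```text
t: 19.43
eef_pos: [0.5991, -0.0217, 0.0543]
ee_rot: [3.141, -0.0, -2.174]
force: [0.2, -0.7, -0.3]
width: 0.083
gripper_force: 0.0
t: 19.85
eef_pos: [0.5988, -0.0218, 0.1656]
ee_rot: [3.141, -0.001, -2.173]
force: [0.7, 0.2, -0.0]
width: 0.0875
gripper_force: 0.0
t: 20.27
eef_pos: [0.5386, 0.0597, 0.2259]
ee_rot: [-3.14, 0.002, -2.171]
force: [0.3, -0.1, 0.7]
width: 0.0873
gripper_force: 0.0
20.3667
[186.72446184 180.23219598]
```

View pics/w3.png

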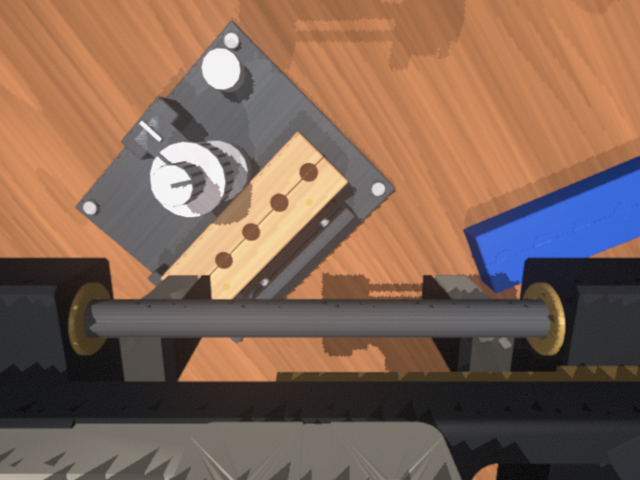

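The ring's mark, running (172,167) to (160,153), points at the bright pointer, (158,138) to (141,123). The tin and mould stand in place. I'll check the knob line's turn against the 65° commanded.

Run:
```python
from h import *
T2,T3=np.load("T2.npy"),np.load("T3.npy")
a=lambda v:np.degrees(np.arctan2(v[1],v[0])).round(1)
g=lambda T,p,q,z:a(onz("wrist",*q,z,T)-onz("wrist",*p,z,T))
print("mark",g(T3,(172,167),(160,153),.084),"pointer",g(T3,(158,138),(141,123),.06))
for n,T,(u,v) in(("2",T2,(443,119)),("3",T3,(178,184))):
    im=cv2.imread(f"pics/w{n}.png",0)[v-20:v+21,u-20:u+21]
    m=(im<110).astype(np.uint8);k=np.zeros_like(m);cv2.circle(k,(20,20),17,1,-1);m&=k
    N,L,S,C=cv2.connectedComponentsWithStats(m)
    for i in range(1,N):
        if 15<S[i,4]<150:
            y,x=np.nonzero(L==i);d=cv2.fitLine(np.float32(np.c_[x,y]),cv2.DIST_L2,0,.01,.01).ravel()
            print(n,S[i],C[i]+[u-20,v-20],g(T,(u,v),(u+10*d[0],v+10*d[1]),.118),np.round(d[:2],2))
```

```text
mark -86.4 pointer -77.4
3 [27  5 11 25 65] [191.44615385 179.64615385] 68.2 [0.29 0.96]
```

Run:
```python
import cv2,numpy as np
a=cv2.imread("pics/w2.png")[70:170,390:490];b=cv2.imread("pics/w3.png")[115:215,135:235]
f=lambda x:cv2.resize(x,(400,400),interpolation=cv2.INTER_CUBIC)
cv2.imwrite("pics/c3.png",np.hstack([f(a),f(b)]))
```

```text
(no output)
```

View pics/c3.png

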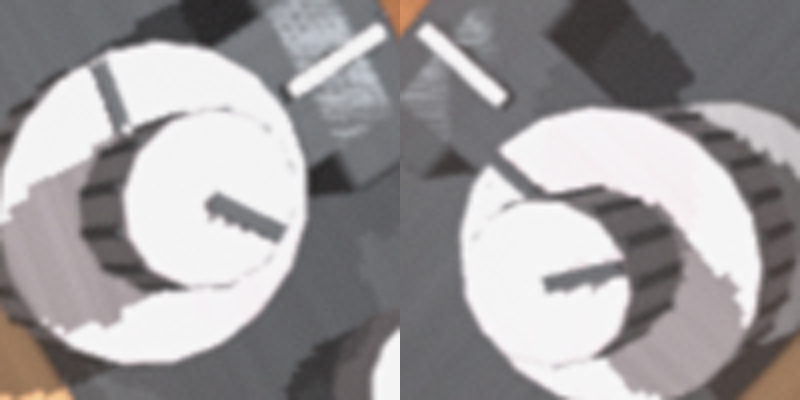

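The crops show the knob's line before, (210,200) to (285,235), and after, (545,283) to (625,265). The ring's mark, (540,193) to (497,155), runs parallel to the pointer, (505,100) to (422,30).

Run:
```python
from h import *
T2,T3=np.load("T2.npy"),np.load("T3.npy")
a=lambda v:np.degrees(np.arctan2(v[1],v[0])).round(1)
L=lambda p:(390+p[0]/4,70+p[1]/4)
Q=lambda p:(135+(p[0]-400)/4,115+p[1]/4)
g=lambda T,p,q,z:a(onz("wrist",*q,z,T)-onz("wrist",*p,z,T))
print("knob",g(T2,L((210,200)),L((285,235)),.118),g(T3,Q((545,283)),Q((625,265)),.118))
print("mark",g(T2,L((122,130)),L((97,65)),.084),g(T3,Q((540,193)),Q((497,155)),.084),"ptr",g(T2,L((292,93)),L((382,30)),.06),g(T3,Q((505,100)),Q((422,30)),.06))
```

```text
knob -136.1 158.1
mark 2.4 -77.7 ptr -77.5 -76.0
```

The knob turned 65.8° (65.5° commanded), so it stayed put while the ring turned. The ring's mark is in line with the pointer. I'm handing in.

```bash
python3 -c "
from station import arm
print(arm.job_done())"
```

```text
the job is handed in; nothing more can be done
None
```

The job is handed in: by feel and cam geometry the small knob squeezes the mould at about 13 N, the wide ring is turned up to its stop, and the last wrist picture shows the knob unmoved since, the hand clear of the clamp, and the mould and tin standing in place.

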